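Close a carved panel's joint with the bench bar clamp

ROBOT

A 6-joint arm with a two-finger parallel gripper is mounted at the origin on the work surface. World frame = base frame: x ahead of the robot, y to its left, z up, the work surface at z = 0. Lengths are in m, angles in rad, forces in N, time in s.
With the tool pointing down it reaches from about 0.35 to 0.975 m from the base axis. Payload 4.9 kg.
Tool frame: the origin (TCP) lies at the very end of the fingers, on their centre line; the grasp point (between the pads) lies manip.grip_point_offset behind it (manip.grip_point_offset is the distance from the TCP to the grasp point, in m); z points along the fingers, y is the direction in which the jaws open and shut (so a half turn about z gives the same grasp; the last joint's range is limited). The gripper opens to 85 mm and grips with 20 to 120 N. Pads are 22 mm wide; open, the fingers measure 114 mm over their backs; the gripper's body (76 mm by 85 mm) begins 54 mm behind the grasp point. The pads swing forward as they close: fully open they stand 13 mm farther back than shut.
Start: joints at [-1.246, 0.053, 1.613, -0, 1.476, -0.119], TCP at [0.268, -0.564, 0.231] pointing down, gripper open.
Joint ranges: [-3.01, 3.01], [-1.01, 2.22], [0.06, 2.58], [-1.02, 4.17], [0.09, 2.62], [-3.14, 3.14]. Speed limits (rad/s): [2.57, 2.57, 3.14, 3.14, 3.14, 3.14].

INTERFACE

Orientations are given as a unit quaternion [w, x, y, z].
In Python, from plant import status, grab_frame, camera_params, ticket, boxes_of, outline_of, manip gives the robot as it stands. The module is installed in compiled form; this text tells all that it offers.
- The arm moves only by the tool play_rows, never from a script. Its argument "deltas" is a list of rows, each a list of 2 entries, a list of its own where there are three numbers: the shift along the world's x, y, z in m, then the turn about the world's z in rad. A call has 1 to 5 rows; each row is the pose to reach, as a shift and turn from the pose commanded when the call began; what a row does not reach only later rows make up. A row lasts 1/8 s, in which the tool goes at most 62.5 mm and 10.7 degrees, less where a joint would pass 70% of its speed; a pose out of reach is approached as far as the arm can. A call with a gripper value outside its range is refused whole. "grip" is the opening, from -1 (shut) to 1 (fully open), set as the call begins (left out, the last holds). The fingers move at their own pace and stop on an object; the grip force is fixed at half the most. Time passes only in rows, so rows that repeat a pose let the fingers close. It gives the time, the measured TCP pose, the force and the opening at its end, in the units of the state.
- status.state(): the state, without advancing time (a new reading comes with each control period).
- grab_frame(name): name is "scene" or "top"; returns (picture, depth): 400x640x3 uint8, blue, green, red; 400x640 float32, m along the optical axis (not along the pixel's ray), 0 where there is no reading.
- camera_params(name): a dict with "mtx" (3x3 intrinsics, pixels), "distortion" ([k1, k2, p1, p2, k3] as OpenCV has them; the pictures are not rectified), "world_from_camera" (4x4, takes a point from camera to world coordinates). Camera axes: x right, y up, looking along -z (the intrinsics and any distortion apply to the point x, -y, -z); pixel columns grow to the right and rows downward; lengths in m; the calibration is good to about 2 mm. A picture is of the moment at which its call begins. camera_params takes no time and is no camera call.
- ticket.job_done(): hands the job in, once; it reports no verdict.
Trained networks look in the newest picture that a camera, given by its name, has taken for a name from the list of things; names that differ only in an ending like _2 or _b are one class to them, and where a whole thing is asked for, a point or a joint stands for the part that bears it (a point fixed in the world has none). Each returns a list of dicts, best first, with "confidence" (0 to 1); they miss things now and then, are a little off and sometimes report something else, mostly with a low value. They report only what shows in the picture. A call takes as long as a camera call. They do not tell look-alikes from the thing itself.
- boxes_of(camera, name): "box" ([left, top, right, bottom] in pixels, round what is visible of it).
- outline_of(camera, name): "region" (400x640 bool, what is visible of it) and "box" ([left, top, right, bottom] in pixels, round what is visible of it).
The state is a dict: "time": time; "joint_pos": joint angles; "joint_vel": joint speeds; "joint_efforts": joint torques, N m; "tool_pos": TCP position; "tool_rot": TCP orientation; "contact_force": force on the tool from outside, world axes, zero at the start; "ft_torque": the same for the moment, N m; "gripper_width": opening from 0.0 (shut) to 1.0 (fully open).
Only numpy, scipy, OpenCV 4.12 (cv2) and the standard library are available. Lean on these libraries where they do the work, as an engineer would, in place of code of your own. Each camera call takes 0.05 s, during which the arm holds its last target.

TASK

Stand the loose plywood block upright on the clamp's bed, between the clamp's sliding jaw and the near board, so that the jaw never presses on the soft board itself. Then squeeze the clamp's trigger again and again until the joint between the two boards is fully shut and the clamp stays tight with the trigger let go. Finally press the release tab and hold it down until the jaw has sprung all the way back, leaving the boards shut and the block standing where it is, and the other tools undisturbed.

Things in the scene. Friction and masses are not known exactly. Their poses are not given: they have to be found in the camera images.
- clamp: Bench bar clamp, fixed to the bench. Origin on the bench surface; x = clamping direction (from head to fixed stop), y across, z up. Steel bed x -260 to +190, y +-80 mm, top 12 mm above the bench. Grey head x -255 to -101, 60 mm wide, top at z 66 mm; on it from -x to +x: release tab, fixed handle, trigger. Fixed steel stop at the +x end: face at x +165 mm, top at z 58 mm.
- bar (a joint): Travel of the bar and jaw towards the stop, m: 0 = fully back (jaw face at clamp x -66 mm), most 0.062. Starts at 0 to 0.011. A ratchet holds it where the trigger has walked it, in clicks of 6 mm; a weak spring (3 to 4 N) draws it back to 0 while the release tab is held down. Shutting the joint tight through the block takes it to about 0.046 to 0.055.
- jaw_pad: The sliding jaw's face: black rubber plate 80 mm wide (y), z 14 to 48 mm above the bench, 8 mm thick, on a steel jaw plate (top at z 49 mm). Origin in the middle of the face that presses; axes as the clamp's. Sprung: it gives up to 12 mm towards the head, 0.7 N per mm, so that the clamp stays tight between clicks.
- trigger (a joint): Trigger angle, rad: 0 at rest (upright), 0.2 fully squeezed to the handle; springs back and must go fully back between squeezes. Black upright lever 12 mm thick, 26 mm wide, top 117 mm above the bench, hinged at clamp x -121, z 14 mm. A full squeeze walks the jaw 12 mm (0.12 rad: 6 mm); 8 to 13 N when the jaw runs free, up to 22 N as the joint is pressed tight, then it no longer goes fully in.
- squeeze_point (a point): Point on the clamp, 96 mm above the bench, for fingers from above that close along the clamp's x. The fixed handle (black, 14 mm thick, 32 mm wide, top 120 mm above the bench) has its outer face 15 mm to -x of it; the trigger's outer face is 31 mm to +x at rest, 15 mm when squeezed. Fingers centred here clear both when 72 mm or more open and squeeze fully at 30 to 34 mm.
- tab_top (a point): Middle of the top of the release tab, a flat steel plate 36 x 46 mm (clamp x, y) at clamp x -230 mm, 84 mm above the bench at rest. It goes straight down 9 mm (the ratchet lets go by about 4 mm), springs back, and takes 6 to 9 N to press. The jaw takes about a second to spring back while it is held down.
- near_board: Loose limewood board lying flat on the bed, the one nearer the jaw, pencilled on top: 80 mm (x) by 150 mm (y) by 30 mm thick, with a tongue 10 mm deep and 8 mm thick along its +x edge. Origin: centre of its underside, without the tongue. Axes about as the clamp's.
- far_board: Loose plain limewood board lying flat on the bed, the one against the fixed stop: 80 x 150 x 30 mm, with a groove in its -x edge for the tongue. Origin: centre of its underside. The joint is fully shut when the two origins are 80 mm apart; it starts 12 to 22 mm open.
- block_mid (a point): Centre of the loose plywood block: 28 mm thick (its x), 90 mm long (its y), 80 mm high (its z), 0.14 kg, standing upright on the bench beside the clamp at the start. In place it stands on the bed with its y along the clamp's y, its centre 52 mm above the bench and within 25 mm of the clamp's middle line. The slot between jaw face and near board is 35 to 58 mm wide at the start.
- mallet: Bystander: round carving mallet standing on its head, 100 mm across, 228 mm high. Origin: centre of its underside.
- gouge: Bystander: gouge lying on the bench, 220 mm long, 26 mm thick. Origin at the joint of handle and blade, blade to its +x.
- brush: Bystander: bench brush, 170 x 50 x 52 mm, lying on its black bristles. Origin: centre of its underside.
Things that resemble listed ones, but are neither listed nor needed, are in the scene too. Leave any pink look-alike of the far_board alone.

How it is judged:
On the way, in this order (a step that is already met when the one before it is completed fails the run):
1. the block stands upright on the bed, between jaw and near board (x of block_mid in the frame of near_board below -0.048 m and x of block_mid in the frame of jaw_pad above 0.008 m and y of block_mid in the frame of clamp between -0.03 and 0.03 m and z of block_mid in the frame of clamp below 0.056 m and angle between block_mid's own z axis and vertical below 0.12 rad), for 0.2 s.
2. the joint is shut, within 2 mm, and the clamp stays tight (over 2 N) through the block with the trigger let go (x of far_board in the frame of near_board below 0.082 m and contact force between jaw_pad and anything else above 2 N and contact force between jaw_pad and the fingers below 0.5 N and value of joint trigger below 0.03 rad and x of block_mid in the frame of near_board below -0.048 m and x of block_mid in the frame of jaw_pad above 0.008 m), for 0.2 s.
At the end, for the whole second after the job is handed in: Jaw back within 5 mm of its rear end, trigger let go; both boards flat on the bed with their joint shut (origins no more than 82.5 mm apart, parallel within 0.04 rad); block standing upright on the bed against or within 25 mm of the near board's edge, within 35 mm of the clamp's middle line (value of joint bar below 0.005 m and value of joint trigger below 0.03 rad and x of far_board in the frame of near_board below 0.0825 m and angle between the x axis of far_board and the x axis of near_board, either way round below 0.04 rad and z of near_board in the frame of clamp between 0.009 and 0.015 m and z of far_board in the frame of clamp between 0.009 and 0.015 m and angle between each of near_board, far_board's own z axis and vertical below 0.05 rad and x of block_mid in the frame of near_board between -0.08 and -0.048 m and y of block_mid in the frame of clamp between -0.035 and 0.035 m and z of block_mid in the frame of clamp below 0.056 m and angle between block_mid's own z axis and vertical below 0.12 rad); the robot touches nothing.
It fails at once if the jaw presses directly on the near board (contact force between jaw_pad and near_board above 1 N).
It fails at once if the mallet is moved more than 40 mm or tipped (distance of mallet from where it was at the start of the episode above 0.04 m or angle between mallet's own z axis and vertical above 0.3 rad).
It fails at once if the gouge is moved more than 40 mm (distance of gouge from where it was at the start of the episode above 0.04 m).
It fails at once if the brush is moved more than 40 mm (distance of brush from where it was at the start of the episode above 0.04 m).
It also fails if it takes over 72 s, if anything falls off the work surface, if the arm or the gripper's body presses on something with over 40 N, if the wrist force passes 120 N, or if a joint passes its speed limit or range.

## Working session

There is one attempt and no reset: what is moved stays moved. The work goes in short steps, Python scripts to look and compute and a tool call to move; the robot and the scene stay as the last step left them, time stands still between calls to the robot, and variables do not carry over. Pictures are saved under pics/ and viewed, and the job is handed in when it is done.

Besides the shell and the picture viewer there is one more tool, called after "Request:" by a JSON object that holds its "api" and its "payload". play_rows: Moves the arm, as the interface text tells. Its arguments: {"type":"object","properties":{"deltas":{"type":"array"},"grip":{"type":"number"}},"required":["deltas"]}

```bash
mkdir -p pics; cat > h.py <<'E'
import numpy as np, cv2
from plant import status, grab_frame, camera_params, ticket, boxes_of, outline_of, manip
def world(cam, depth):
    p=camera_params(cam); K=np.array(p['mtx']); D=np.array(p['distortion']); T=np.array(p['world_from_camera'])
    v,u=np.mgrid[0:400,0:640]
    pts=cv2.undistortPointsIter(np.stack([u.ravel(),v.ravel()],1).astype(np.float64).reshape(-1,1,2),K,D,None,None,(3,50,1e-9)).reshape(400,640,2)
    P=np.stack([pts[...,0]*depth,-pts[...,1]*depth,-depth,np.ones_like(depth)],-1)
    return (P@T.T)[...,:3]
def proj(cam,X):
    p=camera_params(cam); T=np.linalg.inv(np.array(p['world_from_camera']))
    X=np.atleast_2d(X); c=X@T[:3,:3].T+T[:3,3]; c=c*[1,-1,-1]
    return cv2.projectPoints(c.reshape(-1,1,3),np.zeros(3),np.zeros(3),np.array(p['mtx']),np.array(p['distortion']))[0].reshape(-1,2)
E
python3 - <<'E'
from h import *
print(status.state(), manip.grip_point_offset)
for c in ("scene","top"):
    im,d=grab_frame(c); cv2.imwrite(f"pics/{c}0.png",im); np.save(f"{c}0.npy",d); print(camera_params(c)['world_from_camera'])
    cv2.imwrite(f"{c}0im.png",im)
    for n in ("clamp","jaw_pad","trigger","tab_top","near_board","far_board","block_mid","mallet","gouge","brush"):
        print(c,n,[(np.round(b['box']).tolist(),round(b['confidence'],2)) for b in boxes_of(c,n)][:4])
E
```

```text
{'time': 0.0, 'joint_pos': array([-1.24605150e+00,  5.33737587e-02,  1.61430536e+00, -2.70844166e-06,
        1.47599544e+00, -1.18967626e-01]), 'joint_vel': array([-0.00031255,  0.00055138,  0.00047624,  0.00209128,  0.00011075,
       -0.00012301]), 'joint_efforts': array([ 1.49879397e-03, -3.93676400e+01, -3.70176458e+01, -5.89862043e-05,
        7.04114093e-03,  5.03794851e-06]), 'tool_pos': array([ 0.26812612, -0.56387069,  0.23004576]), 'tool_rot': array([-1.03530933e-03,  9.75490128e-01,  2.20040739e-01, -1.08254179e-04]), 'contact_force': array([0.4034326 , 0.41740504, 0.07354149]), 'ft_torque': array([ 0.02649519, -0.02022938, -0.05244371]), 'gripper_width': 1.0004022539137787} 0.0187
[[-0.81371405 -0.47615531  0.333385    0.86815948]
 [ 0.58122455 -0.67332136  0.45696429  0.59530846]
 [ 0.00688927  0.56560981  0.82464421  0.96825896]
 [ 0.          0.          0.          1.        ]]
scene clamp [([264.0, 126.0, 357.0, 251.0], 0.82)]
scene jaw_pad [([289.0, 165.0, 318.0, 185.0], 0.46)]
scene trigger [([292.0, 142.0, 300.0, 157.0], 0.59)]
scene tab_top [([277.0, 121.0, 291.
[... 467 characters left out ...]
0.10257673]
 [-0.00701357  0.06806418  0.99765629  1.26641096]
 [ 0.          0.          0.          1.        ]]
top clamp [([269.0, 163.0, 452.0, 259.0], 0.67)]
top jaw_pad [([363.0, 198.0, 371.0, 225.0], 0.73)]
top trigger [([388.0, 214.0, 396.0, 221.0], 0.65)]
top tab_top []
top near_board [([309.0, 174.0, 353.0, 240.0], 0.81)]
top far_board [([152.0, 248.0, 212.0, 308.0], 0.97), ([278.0, 159.0, 318.0, 221.0], 0.93), ([231.0, 283.0, 288.0, 328.0], 0.9), ([418.0, 283.0, 485.0, 328.0], 0.64)]
top block_mid [([224.0, 216.0, 246.0, 253.0], 0.58)]
top mallet [([189.0, 110.0, 230.0, 154.0], 0.92)]
top gouge [([360.0, 112.0, 439.0, 123.0], 0.77)]
top brush [([262.0, 102.0, 326.0, 125.0], 0.8)]
```

View pics/scene0.png

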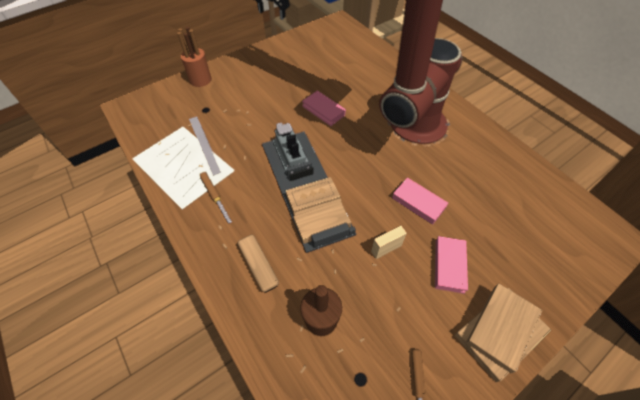

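View pics/top0.png

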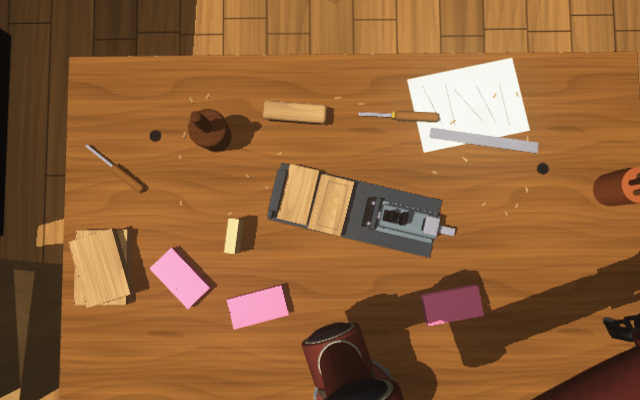

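```bash
cat > m.py <<'E'
from h import *
def rect(pts,name):
    r=cv2.minAreaRect((pts*1000).astype(np.float32)); 
    print(name,len(pts),'c',np.round(r[0],1),'size',np.round(r[1],1),'ang',round(r[2],2)); return r
im=cv2.imread('top0im.png'); d=np.load('top0.npy'); W=world('top',d); Z=W[...,2]
np.save('W.npy',W)
def sub(l,t,r,b,lo,hi,name):
    m=np.zeros_like(Z,bool); m[t:b,l:r]=True; m&=(Z>lo)&(Z<hi)
    n,lab,st,_=cv2.connectedComponentsWithStats(m.astype(np.uint8))
    if n<2: print(name,'none');return
    k=1+np.argmax(st[1:,4]); mm=lab==k
    P=W[mm]; r=rect(P[:,:2],name); print('   z',np.round(np.percentile(P[:,2],[5,50,95]),4)); return mm
print('table z',np.median(Z[130:150,340:380]))
sub(255,150,470,270,0.006,0.2,'clampall')
sub(440,215,462,242,0.07,0.1,'tab')
sub(262,155,300,230,0.05,0.07,'stop')
sub(270,155,365,245,0.036,0.049,'boards')
sub(215,205,255,265,0.07,0.09,'block')
sub(185,105,235,160,0.01,0.3,'mallet')
np.set_printoptions(linewidth=250)
big=cv2.resize(im[150:270,215:475],None,fx=3,fy=3,interpolation=cv2.INTER_CUBIC); cv2.imwrite('pics/crop0.png',big)
zz=np.clip(Z[150:270,215:475]/0.13,0,1); cv2.imwrite('pics/z0.png',cv2.resize(cv2.applyColorMap((zz*255).astype(np.uint8),cv2.COLORMAP_JET),None,fx=3,fy=3,interpolation=cv2.INTER_NEAREST))
E
python3 m.py
```

```text
table z -0.0005394033893119099
clampall 9964 c [502.5 -19.5] size [499.2 161.9] ang 76.44
   z [0.0089 0.0392 0.0687]
tab none
stop 401 c [557.5 205. ] size [ 25.7 108.9] ang 75.86
   z [0.0527 0.0572 0.0612]
boards 1683 c [548.3 152.8] size [ 82.2 149.8] ang 76.29
   z [0.0377 0.0417 0.0455]
block 399 c [438.9 321.1] size [29.  89.6] ang 82.63
   z [0.0745 0.0792 0.0833]
mallet 1418 c [711.1 376.9] size [95.1 97. ] ang 44.84
   z [0.0466 0.1149 0.2234]
```

```bash
ls
```

```text
W.npy
h.py
m.py
pics
scene0.npy
scene0im.png
top0.npy
top0im.png
```

View pics/crop0.png

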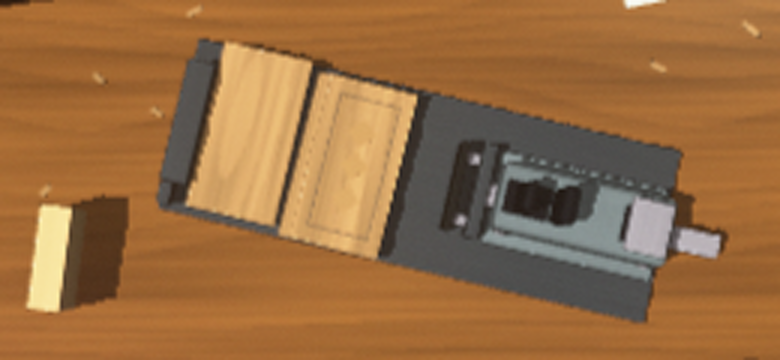

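View pics/z0.png

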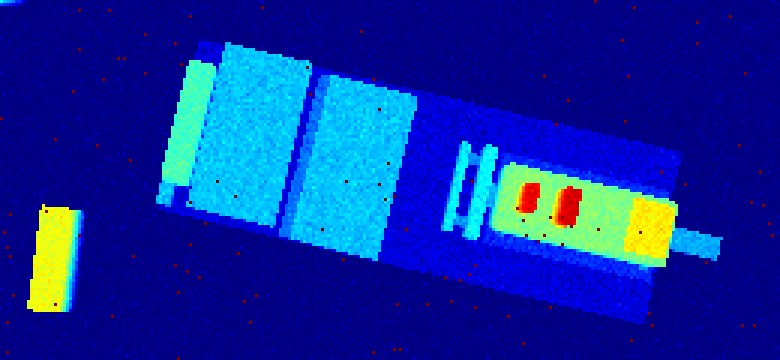

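```bash
cat > m2.py <<'E'
from h import *
import m
from m import sub,W,Z,rect
import sys
print('-----')
a=sub(420,210,444,242,0.073,0.095,'tab')
a2=sub(255,150,436,262,0.006,0.2,'clamp no tail')
b=sub(312,170,360,245,0.036,0.049,'near');c=sub(270,155,322,230,0.036,0.049,'far')
j=sub(360,194,384,232,0.04,0.056,'jaw')
h=sub(372,200,392,226,0.1,0.14,'trig');h=sub(398,208,412,230,0.1,0.14,'handle')
E
python3 m2.py | sed -n '/-----/,$p'
```

```text
-----
tab 260 c [ 461.2 -190.2] size [36.1 46.3] ang 74.96
   z [0.0792 0.0832 0.0866]
clamp no tail 9687 c [507.7   1.9] size [455.2 161.9] ang 76.44
   z [0.0089 0.0392 0.0682]
near 1676 c [518.2  59.6] size [ 79.8 149.9] ang 75.08
   z [0.0377 0.0415 0.0454]
far 1683 c [548.3 152.8] size [ 82.2 149.8] ang 76.29
   z [0.0377 0.0417 0.0455]
jaw 168 c [494.3 -55.8] size [19.7 83.9] ang 76.59
   z [0.0415 0.0477 0.0519]
trig 31 c [487.1 -80.6] size [ 6.  22.9] ang 84.66
   z [0.1023 0.1137 0.1191]
handle 82 c [ 479.2 -116.2] size [14.6 31.5] ang 75.21
   z [0.1036 0.118  0.1216]
```

```bash
cat > m3.py <<'E'
from h import *
import sys
O=np.array([.5153,.034]); th=np.radians(76.35); ux=np.array([np.cos(th),np.sin(th)]); uy=np.array([-ux[1],ux[0]])
def cf(W): q=W[...,:2]-O; return q@ux, q@uy
if __name__=='__main__':
    W=np.load('W.npy'); X,Y=cf(W); Z=W[...,2]
    for lo,hi,yl in((-0.27,0.2,0.03),):
        for x0 in np.arange(lo,hi,0.003):
            s=(X>=x0)&(X<x0+.003)&(abs(Y)<yl)
            if x0<-.0: 
                z=Z[s]; print(round(x0*1000+1.5,1),len(z),np.round(np.percentile(z,[10,50,90])*1000).astype(int))
    for k,zl,zh,xl,xh in(('pad',.035,.055,-.075,-.04),('near',.035,.05,-.03,.065),('far',.035,.05,.08,.17),('bed',.006,.02,-.3,.2),('tab',.075,.095,-.26,-.2),('head',.058,.07,-.26,-.08)):
        s=(X>xl)&(X<xh)&(abs(Y)<.1)&(Z>zl)&(Z<zh)
        print(k,np.round(np.percentile(X[s],[1,5,50,95,99])*1000,1),np.round(np.percentile(Y[s],[1,5,50,95,99])*1000,1))
E
python3 m3.py
```

```text
-268.5 15 [ 9 37 40]
-265.5 7 [23 37 41]
-262.5 7 [23 37 39]
-259.5 2 [14 27 39]
-256.5 3 [57 59 62]
-253.5 14 [33 64 66]
-250.5 6 [62 64 66]
-247.5 23 [62 81 85]
-244.5 23 [69 83 87]
-241.5 33 [57 82 86]
-238.5 27 [62 83 86]
-235.5 22 [80 83 86]
-232.5 34 [63 82 85]
-229.5 33 [58 81 84]
-226.5 23 [63 82 85]
-223.5 24 [64 82 86]
-220.5 26 [66 84 86]
-217.5 35 [60 82 86]
-214.5 49 [63 78 83]
-211.5 34 [62 65 69]
-208.5 24 [62 64 66]
-205.5 29 [50 65 68]
-202.5 26 [63 66 68]
-199.5 28 [63 65 67]
-196.5 28 [59 66 69]
-193.5 29 [63 65 67]
-190.5 24 [62 65 67]
-187.5 27 [63 65 68]
-184.5 33 [57 64 69]
-181.5 23 [62 65 69]
-178.5 30 [63 66 69]
-175.5 27 [63 65 68]
-172.5 29 [55 65 68]
-169.5 10 [57 65 68]
-166.5 13 [62 63 67]
-163.5 10 [62 63 67]
-160.5 25 [ 48  67 120]
-157.5 28 [ 63 116 120]
-154.5 30 [ 63 117 120]
-151.5 32 [ 62 114 120]
-148.5 67 [ 63  85 116]
-145.5 25 [63 65 68]
-142.5 27 [63 66 68]
-139.5 28 [61 65 69]
-136.5 29 [62 65 68]
-133.5 12 [62 66 68]
-130.5 13 [64 66 69]
-127.5 25 [ 61  67 113]
-124.5 25 [ 60  68 116]
-121.5 29 [ 62  70 118]
-118.5 34 [ 64  68 115]
-115.5 
[... 503 characters left out ...]
40.5 23 [ 8 11 14]
-37.5 25 [ 8 11 14]
-34.5 25 [ 9 11 15]
-31.5 25 [ 9 12 15]
-28.5 24 [ 9 11 15]
-25.5 24 [ 9 11 16]
-22.5 24 [ 8 11 12]
-19.5 25 [ 8 11 14]
-16.5 17 [ 9 10 14]
-13.5 20 [38 40 43]
-10.5 27 [39 42 45]
-7.5 25 [40 42 45]
-4.5 24 [38 42 44]
-1.5 25 [39 42 44]
pad [-73.5 -70.2 -66.  -62.6 -62.5] [-39.5 -35.3  -0.   35.8  38.5]
near [-13.6 -10.5  25.3  60.9  64. ] [-70.4 -64.5   3.1  70.6  76.6]
far [ 82.9  86.2 122.5 159.1 163.7] [-77.5 -71.3  -3.6  63.1  69.4]
bed [-258.5 -244.3  -95.7  103.6  177.9] [-79.8 -76.6   7.5  76.   78.9]
tab [-248.1 -246.7 -230.1 -213.8 -213. ] [-22.9 -21.1  -0.6  20.   22. ]
head [-253.7 -236.5 -174.2 -106.6 -102.5] [-29.8 -28.    2.1  27.1  28.9]
```

Request:
{"api": "play_rows", "payload": {"deltas": [[[0.03,0.04,0],-0.12],[[0.06,0.09,0],-0.24],[[0.1,0.14,0.01],-0.36],[[0.14,0.18,0.02],-0.48],[[0.18,0.22,0.02],-0.572]], "grip": 1}}

```text
time: 1.72
tool_pos: [0.4499, -0.3433, 0.2529]
tool_rot: [0.001, 0.998, -0.066, 0.001]
contact_force: [0.8, 0.4, -0.2]
gripper_width: 1.002
```

Request:
{"api": "play_rows", "payload": {"deltas": [[[0,0.05,0],0],[[0,0.11,0],0],[[0,0.17,0],0],[[0,0.23,0],0],[[0,0.29,0],0]]}}

```text
time: 2.35
tool_pos: [0.4481, -0.0526, 0.2516]
tool_rot: [0.0, 0.998, -0.064, 0.001]
contact_force: [0.5, 0.1, 0.4]
gripper_width: 0.998
```

Request:
{"api": "play_rows", "payload": {"deltas": [[[0,0.06,0],0],[[0,0.12,0],0],[[0,0.18,0],0],[[0,0.24,0],0],[[0,0.3,0],0]]}}

```text
time: 2.98
tool_pos: [0.4481, 0.2477, 0.2517]
tool_rot: [-0.0, 0.998, -0.064, 0.001]
contact_force: [1.8, -0.4, 0.6]
gripper_width: 1.003
```

Request:
{"api": "play_rows", "payload": {"deltas": [[[-0.005,0.04,0],0],[[-0.009,0.074,0],0],[[-0.009,0.074,-0.05],0],[[-0.009,0.074,-0.1],0],[[-0.009,0.074,-0.14],0]]}}

```text
time: 3.6
tool_pos: [0.4386, 0.3194, 0.1092]
tool_rot: [0.0, 0.998, -0.064, -0.001]
contact_force: [0.5, -0.2, -0.1]
gripper_width: 0.998
```

```bash
python3 - <<'E'
from h import *
im,d=grab_frame('top'); s=status.state(); print(s['tool_pos'])
W=world('top',d); Z=W[...,2]
p=proj('top',[.439,.321,.08])[0];x,y=p.astype(int); print(p)
cv2.imwrite('pics/top1.png',cv2.resize(im[y-60:y+60,x-80:x+80],None,fx=4,fy=4))
im,d=grab_frame('scene');x,y=proj('scene',[.439,.321,.08])[0].astype(int)
cv2.imwrite('pics/scene1.png',cv2.resize(im[y-60:y+60,x-80:x+80],None,fx=4,fy=4))
E
```

```text
[0.43531825 0.31746372 0.10327721]
[231.25728807 235.87958577]
```

View pics/scene1.png

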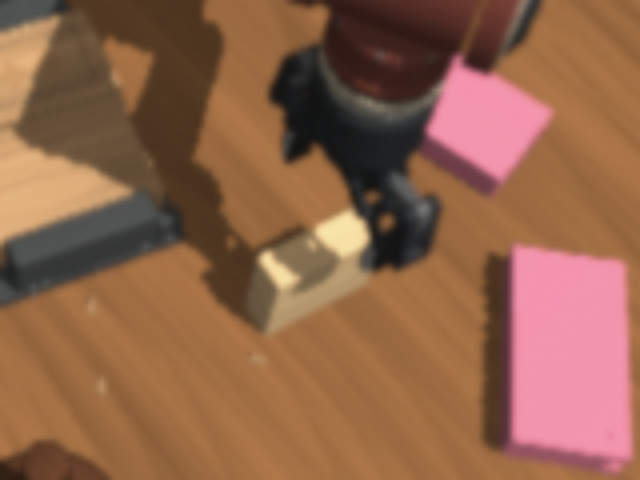

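```bash
python3 - <<'E'
from h import *
s=status.state(); print(s['tool_pos'],s['tool_rot'],s['joint_vel'],s['time'])
im,d=grab_frame('scene');t=s['tool_pos']
p=proj('scene',[.439,.321,.08])[0].astype(int);x,y=p
c=im[y-60:y+60,x-80:x+80].copy(); c=cv2.resize(c,None,fx=4,fy=4)
th=np.radians(82.65)
for pt in (t, t+.05*np.array([np.cos(th),np.sin(th),0]), t-.05*np.array([np.cos(th),np.sin(th),0]),):
    q=(proj('scene',pt)[0]-[x-80,y-60])*4; cv2.circle(c,tuple(q.astype(int)),4,(0,0,255),-1)
R=np.array([np.cos(th),np.sin(th)]);N=np.array([-R[1],R[0]])
for a in(-14,14):
  for b in(-45,45):
    w=np.array([.4389,.3211])+a/1000*R+b/1000*N
    q=(proj('scene',[w[0],w[1],.08])[0]-[x-80,y-60])*4; cv2.circle(c,tuple(q.astype(int)),4,(255,0,0),-1)
cv2.imwrite('pics/scene2.png',c)
s=status.state(); print(s['tool_pos'],s['time'])
E
```

```text
[0.43573195 0.31766615 0.10573428] [ 0.00282097  0.99793529 -0.0640049  -0.00453467] [-0.00249291 -0.04870857 -0.07485581  0.00090235  0.04064138 -0.00092872] 3.7
[0.4376924  0.31866421 0.10903535] 3.75
```

View pics/scene2.png

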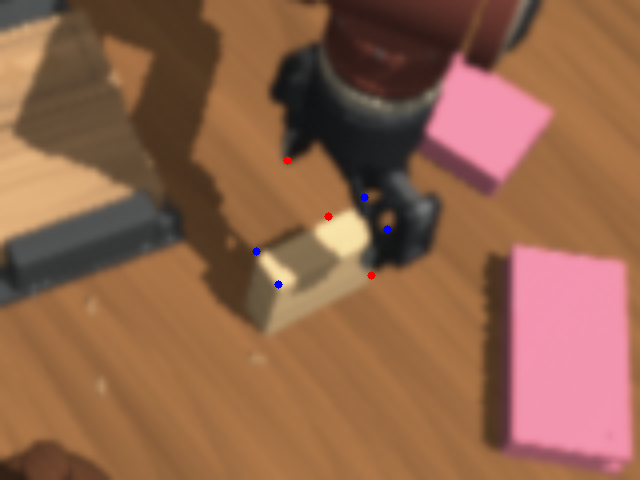

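View pics/top1.png

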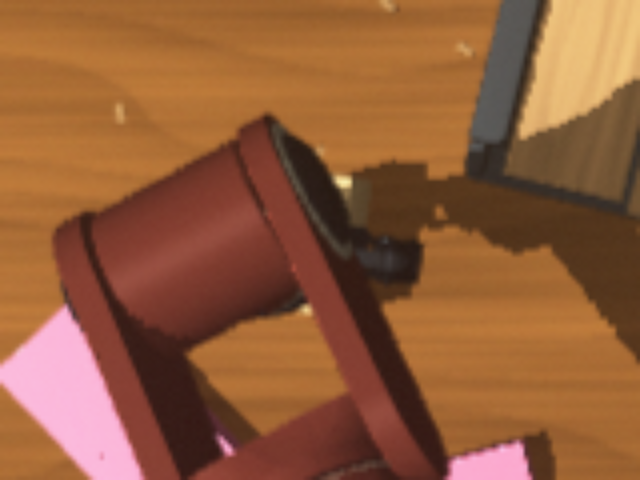

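Request:
{"api": "play_rows", "payload": {"deltas": [[[0,0.001,0],0],[[0,0.001,-0.02],0],[[0,0.001,-0.045],0],[[0,0.001,-0.066],0],[[0,0.001,-0.066],0]]}}

```text
time: 4.38
tool_pos: [0.4381, 0.3199, 0.0435]
tool_rot: [0.001, 0.998, -0.064, -0.002]
contact_force: [0.3, 0.5, 0.0]
gripper_width: 0.999
```

Request:
{"api": "play_rows", "payload": {"deltas": [[[0,0,0],0],[[0,0,0],0],[[0,0,0],0],[[0,0,0],0],[[0,0,0],0]], "grip": -1}}

```text
time: 5.0
tool_pos: [0.44, 0.321, 0.0463]
tool_rot: [-0.0, 0.998, -0.064, 0.001]
contact_force: [-0.4, 0.3, 5.1]
gripper_width: 0.325
```

Request:
{"api": "play_rows", "payload": {"deltas": [[[0,0,0],0],[[0,0,0.02],0],[[0,0,0.06],0],[[0,0,0.11],0],[[0,0,0.12],0]]}}

```text
time: 5.62
tool_pos: [0.4414, 0.3217, 0.1704]
tool_rot: [-0.002, 0.998, -0.064, 0.003]
contact_force: [0.6, -0.4, -1.5]
gripper_width: 0.317
```

Request:
{"api": "play_rows", "payload": {"deltas": [[[0.01,-0.05,0],-0.03],[[0.02,-0.1,0],-0.06],[[0.03,-0.15,0],-0.09],[[0.045,-0.2,0],-0.11],[[0.06,-0.25,0],-0.11]]}}

```text
time: 6.25
tool_pos: [0.4985, 0.0689, 0.164]
tool_rot: [0.0, 0.993, -0.119, -0.001]
contact_force: [1.1, 0.3, -2.0]
gripper_width: 0.319
```

Request:
{"api": "play_rows", "payload": {"deltas": [[[0.005,-0.04,0],0],[[0.007,-0.074,0],0],[[0.007,-0.074,-0.02],0],[[0.007,-0.074,-0.04],0],[[0.007,-0.074,-0.04],0]]}}

```text
time: 6.88
tool_pos: [0.5036, -0.0024, 0.1215]
tool_rot: [-0.0, 0.993, -0.119, -0.004]
contact_force: [-1.1, -0.2, -1.4]
gripper_width: 0.317
```

```bash
cat > look.py <<'E'
from h import *
from m3 import cf
import sys
n=sys.argv[1]; pt=[.51,-.02,.05]
for c,h,w in(('scene',60,80),('top',60,90)):
    im,d=grab_frame(c);x,y=proj(c,pt)[0].astype(int)
    cv2.imwrite(f'pics/{c}_{n}.png',cv2.resize(im[y-h:y+h,x-w:x+w],None,fx=4,fy=4,interpolation=cv2.INTER_CUBIC))
    W=world(c,d);np.save(f'W_{c}.npy',W)
s=status.state(); print({k:np.round(s[k],4) for k in('time','tool_pos','tool_rot','contact_force','gripper_width')}, 'clampframe tcp',np.round(cf(s['tool_pos'][None]),4).ravel())
E
python3 look.py 3
```

```text
{'time': np.float64(6.975), 'tool_pos': array([ 0.5057, -0.0027,  0.1245]), 'tool_rot': array([-1.000e-04,  9.930e-01, -1.184e-01, -9.000e-04]), 'contact_force': array([ 0.5727, -0.3906, -1.5735]), 'gripper_width': np.float64(0.3161)} clampframe tcp [-0.0379  0.0007]
```

View pics/scene_3.png

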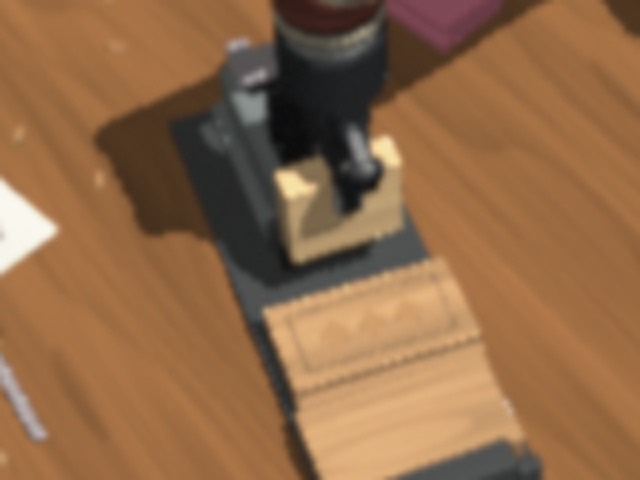

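View pics/top_3.png

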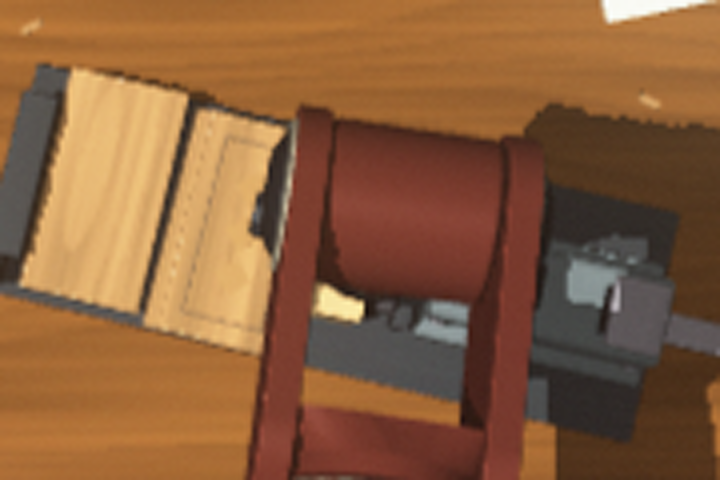

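```bash
python3 - <<'E'
from h import *
from m3 import cf
W=np.load('W_scene.npy'); X,Y=cf(W);Z=W[...,2]
for lo,hi in((.088,.1),(.1,.115)):
  s=(X>-.06)&(X<.0)&(abs(Y)<.08)&(Z>lo)&(Z<hi)
  print(s.sum(),np.round(np.percentile(X[s],[5,25,50,75,95])*1e3,1),np.round(np.percentile(Y[s],[1,5,50,95,99])*1e3,1))
  a=s&(abs(X-np.median(X[s]))<.006); print(np.polyfit(Y[a],X[a],1))
s=(abs(Y)<.03)&(X>-.02)&(X<.0)&(Z<.04)&(Z>.016);print('near face',s.sum(),np.median(X[s]))
s=(X>-.06)&(X<-.01)&(abs(Y)<.06)&(Z>.06)&(Z<.18);print(np.percentile(Z[s],[1,5]))
E
```

```text
71 [-30.  -26.3 -25.3 -24.5 -23.2] [-42.6 -42.    1.1  40.7  44. ]
[ 0.0044524  -0.02537018]
93 [-31.5 -26.3 -25.5 -24.6 -23.5] [-42.7 -42.2  -4.5  41.   44.2]
[-0.0132448  -0.02534588]
near face 15 -0.009171538764726048
[0.07655765 0.08184817]
```

Request:
{"api": "play_rows", "payload": {"deltas": [[[0,0,-0.015],0],[[0,0,-0.03],0],[[0,0,-0.045],0],[[0,0,-0.058],0],[[0,0,-0.062],0]]}}

```text
time: 7.6
tool_pos: [0.5054, -0.0033, 0.0617]
tool_rot: [-0.0, 0.993, -0.119, -0.001]
contact_force: [-0.7, -0.2, -1.5]
gripper_width: 0.314
```

Request:
{"api": "play_rows", "payload": {"deltas": [[[0,0,-0.003],0],[[0,0,-0.005],0],[[0,0,-0.005],0]]}}

```text
time: 7.98
tool_pos: [0.5066, -0.0035, 0.0586]
tool_rot: [0.0, 0.993, -0.119, 0.0]
contact_force: [0.2, 0.6, -1.1]
gripper_width: 0.318
```

Request:
{"api": "play_rows", "payload": {"deltas": [[[0,0,-0.001],0],[[0,0,-0.002],0],[[0,0,-0.002],0]]}}

```text
time: 8.35
tool_pos: [0.5068, -0.0035, 0.0583]
tool_rot: [0.0, 0.993, -0.119, 0.0]
contact_force: [-5.3, 0.8, 9.1]
gripper_width: 0.315
```

```bash
python3 look.py 4
```

```text
{'time': np.float64(8.45), 'tool_pos': array([ 0.5069, -0.0034,  0.0583]), 'tool_rot': array([ 1.000e-04,  9.929e-01, -1.187e-01,  2.000e-04]), 'contact_force': array([-6.1131,  1.2691,  8.8139]), 'gripper_width': np.float64(0.3196)} clampframe tcp [-0.0384 -0.0007]
```

View pics/scene_4.png

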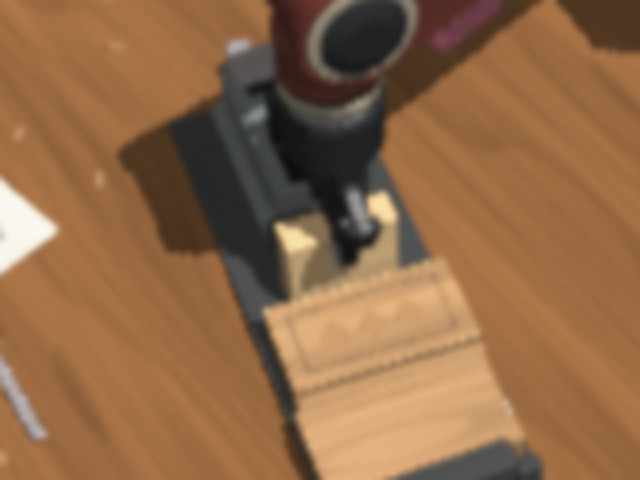

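Request:
{"api": "play_rows", "payload": {"deltas": [[[0,0,0.001],0],[[0,0,0.001],0],[[0,0,0.001],0],[[0,0,0.001],0]], "grip": 0.3}}

```text
time: 8.95
tool_pos: [0.5063, -0.0034, 0.0571]
tool_rot: [-0.0, 0.993, -0.119, -0.0]
contact_force: [0.1, -0.1, 0.8]
gripper_width: 0.646
```

Request:
{"api": "play_rows", "payload": {"deltas": [[[0,0,0.01],0],[[0,0,0.03],0],[[0,0,0.06],0],[[0,0,0.1],0],[[0,0,0.15],0]]}}

```text
time: 9.57
tool_pos: [0.5056, -0.0033, 0.2083]
tool_rot: [-0.0, 0.993, -0.119, -0.001]
contact_force: [1.1, 0.4, 0.0]
gripper_width: 0.648
```

```bash
python3 look.py 5
```

```text
{'time': np.float64(9.675), 'tool_pos': array([ 0.5101, -0.004 ,  0.2155]), 'tool_rot': array([ 2.000e-04,  9.929e-01, -1.188e-01,  6.600e-03]), 'contact_force': array([ 0.1831, -0.4428,  0.5578]), 'gripper_width': np.float64(0.642)} clampframe tcp [-0.0381 -0.0039]
```

View pics/scene_5.png

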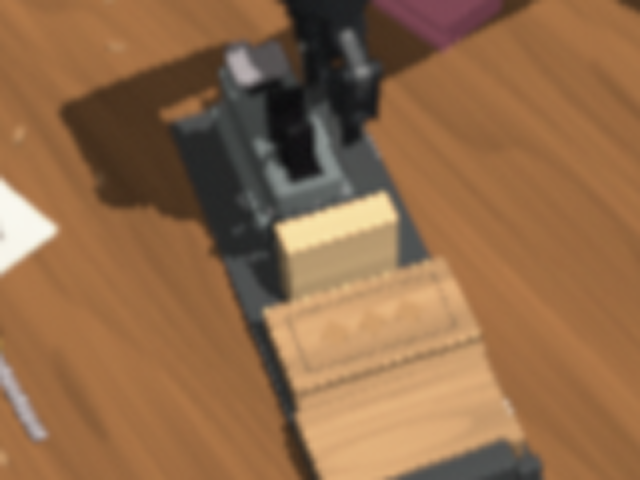

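Request:
{"api": "play_rows", "payload": {"deltas": [[[-0.005,-0.04,0],0],[[-0.015,-0.08,0],0],[[-0.025,-0.105,0],0],[[-0.025,-0.105,0],0],[[-0.025,-0.105,-0.03],0]], "grip": 1}}

```text
time: 10.3
tool_pos: [0.4834, -0.1088, 0.18]
tool_rot: [0.001, 0.993, -0.119, 0.003]
contact_force: [-0.1, 0.4, -0.9]
gripper_width: 1.001
```

Request:
{"api": "play_rows", "payload": {"deltas": [[[0,0,0],0],[[0,0,0],0]]}}

```text
time: 10.55
tool_pos: [0.4817, -0.1079, 0.1779]
tool_rot: [-0.0, 0.993, -0.118, 0.0]
contact_force: [-0.3, 0.6, 0.3]
gripper_width: 1.002
```

```bash
python3 look.py 6
python3 - <<'E'
from h import *
from m3 import cf
W=np.load('W_scene.npy'); X,Y=cf(W);Z=W[...,2]
s=(X>-.06)&(X<.0)&(abs(Y)<.08)&(Z>.055)&(Z<.088)
print(s.sum(),np.round(np.percentile(X[s],[5,25,50,75,95])*1e3,1),np.round(np.percentile(Y[s],[1,5,50,95,99])*1e3,1))
s=(X>-.07)&(X<.0)&(abs(Y)<.08)&(Z>.088)&(Z<.1)
print(s.sum(),np.median(Z[s]),np.round(np.percentile(X[s],[5,25,50,75,95])*1e3,1))
E
```

```text
{'time': np.float64(10.65), 'tool_pos': array([ 0.4822, -0.1082,  0.1787]), 'tool_rot': array([ 2.000e-04,  9.930e-01, -1.185e-01,  1.000e-03]), 'contact_force': array([-0.0572,  0.7711,  0.5848]), 'gripper_width': np.float64(1.0051)} clampframe tcp [-0.146  -0.0014]
191 [-36.7 -26.5 -25.5 -24.7 -23.4] [-46.5 -45.9  -6.3  36.5  40.2]
224 0.09143127906632775 [-51.5 -45.1 -37.5 -29.8 -24.8]
```

View pics/scene_6.png

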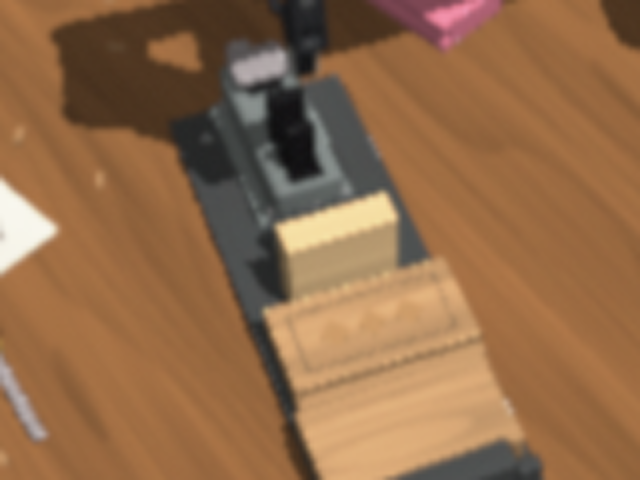

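Request:
{"api": "play_rows", "payload": {"deltas": [[[-0.001,0,-0.02],0],[[-0.001,0,-0.045],0],[[-0.001,0,-0.07],0],[[-0.001,0,-0.09],0],[[-0.001,0,-0.1],0]]}}

```text
time: 11.28
tool_pos: [0.4791, -0.1079, 0.075]
tool_rot: [-0.0, 0.993, -0.119, -0.002]
contact_force: [-0.2, 1.0, 0.2]
gripper_width: 1.0
```

Request:
{"api": "play_rows", "payload": {"deltas": [[[0,0,0],0],[[0,0,0],0]]}}

```text
time: 11.52
tool_pos: [0.4809, -0.1087, 0.0781]
tool_rot: [0.0, 0.993, -0.119, 0.001]
contact_force: [-0.0, 0.2, 0.1]
gripper_width: 1.002
```

Request:
{"api": "play_rows", "payload": {"deltas": [[[0,0,0],0],[[0,0,0],0],[[0,0,0],0],[[0,0,0],0],[[0,0,0],0]], "grip": -0.27}}

```text
time: 12.15
tool_pos: [0.4823, -0.1073, 0.0803]
tool_rot: [-0.002, 0.993, -0.119, 0.002]
contact_force: [-1.9, 7.3, 11.9]
gripper_width: 0.368
```

Request:
{"api": "play_rows", "payload": {"deltas": [[[0,0,0],0],[[0,0,0],0],[[0,0,0],0],[[0,0,0],0],[[0,0,0],0]], "grip": 1}}

```text
time: 12.78
tool_pos: [0.4803, -0.1087, 0.0772]
tool_rot: [0.0, 0.993, -0.119, -0.0]
contact_force: [-0.3, 0.0, -0.5]
gripper_width: 1.0
```

```bash
cat > jaw.py <<'E'
from h import *
from m3 import cf
W=np.load('W_scene.npy'); X,Y=cf(W);Z=W[...,2]
def q(n,xl,xh,zl,zh):
    s=(X>xl)&(X<xh)&(abs(Y)<.09)&(Z>zl)&(Z<zh)
    if s.sum()>5: print(n,s.sum(),'z',round(np.median(Z[s])*1e3,1),'X',np.round(np.percentile(X[s],[1,5,50,95,99])*1e3,1),'Y',np.round(np.percentile(Y[s],[2,50,98])*1e3,1))
q('blockface',-.06,.06,.055,.084)
q('blocktop',-.07,.06,.086,.097)
q('boards',-.02,.18,.037,.047)
E
python3 look.py 7; python3 jaw.py
```

```text
{'time': np.float64(12.875), 'tool_pos': array([ 0.4803, -0.1086,  0.0773]), 'tool_rot': array([ 1.000e-04,  9.929e-01, -1.189e-01, -1.000e-04]), 'contact_force': array([-0.5886, -0.1179,  0.8207]), 'gripper_width': np.float64(0.9949)} clampframe tcp [-0.1468  0.0004]
blockface 169 z 69.3 X [-43.  -30.7 -19.4 -17.2 -16.4] Y [-46.3  -5.   41.1]
blocktop 237 z 91.3 X [-45.9 -44.8 -29.9 -18.6 -17.6] Y [-44.5  -1.9  40.7]
boards 2256 z 41.5 X [-18.9  -8.7  82.7 151.6 159.9] Y [-75.1  -4.3  70.1]
```

View pics/scene_7.png

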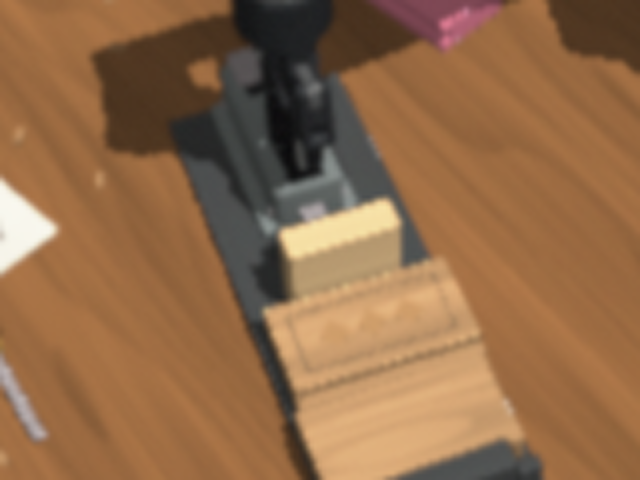

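View pics/top_7.png

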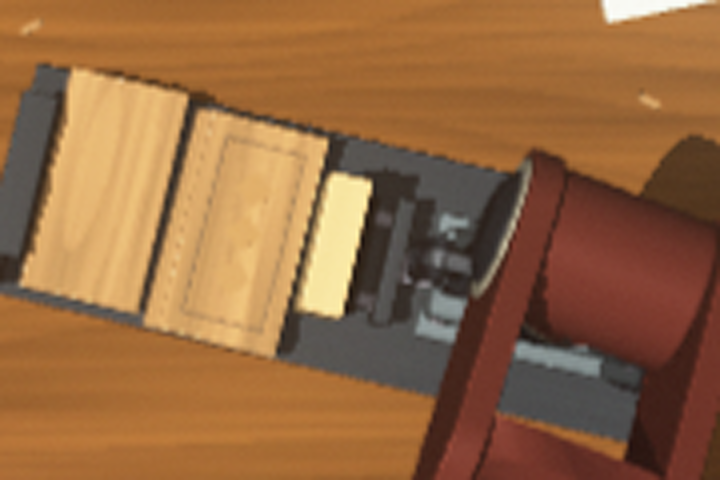

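Request:
{"api": "play_rows", "payload": {"deltas": [[[0,0,0],0],[[0,0,0],0],[[0,0,0],0],[[0,0,0],0],[[0,0,0],0]], "grip": -0.27}}

```text
time: 13.5
tool_pos: [0.4817, -0.1071, 0.0797]
tool_rot: [-0.002, 0.993, -0.119, 0.001]
contact_force: [-2.5, 6.4, 11.9]
gripper_width: 0.368
```

Request:
{"api": "play_rows", "payload": {"deltas": [[[0,0,0],0],[[0,0,0],0],[[0,0,0],0],[[0,0,0],0],[[0,0,0],0]], "grip": 1}}

```text
time: 14.12
tool_pos: [0.4803, -0.1087, 0.0773]
tool_rot: [0.0, 0.993, -0.119, -0.0]
contact_force: [-0.6, 0.2, 0.8]
gripper_width: 1.001
```

```bash
cat > jaw.py <<'E'
from h import *
from m3 import cf
W=np.load('W_top.npy'); X,Y=cf(W);Z=W[...,2]
def q(n,xl,xh,zl,zh):
    s=(X>xl)&(X<xh)&(abs(Y)<.09)&(Z>zl)&(Z<zh)
    if s.sum()>5: print(n,s.sum(),'z',round(np.median(Z[s])*1e3,1),'X',np.round(np.percentile(X[s],[1,5,50,95,99])*1e3,1),'Y',np.round(np.percentile(Y[s],[2,50,98])*1e3,1))
q('blocktop',-.07,.06,.086,.097)
s=(abs(Y)<.06)&(X>-.02)&(X<.17)
# gap profile
for y0 in(-.05,0,.05):
    row=[]
    for x0 in np.arange(-.03,.17,.002):
        k=(abs(Y-y0)<.012)&(X>=x0)&(X<x0+.002); row.append((x0,np.median(Z[k]) if k.sum() else np.nan))
    print('y',y0,'low(<36mm) at',[(int(round(x*1e3)),int(z*1e3)) for x,z in row if z<.037 ], 'lim>48',[int(round(x*1e3)) for x,z in row if z>.05 and z<.07])
E
python3 look.py 8; python3 jaw.py
```

```text
{'time': np.float64(14.225), 'tool_pos': array([ 0.4803, -0.1086,  0.0773]), 'tool_rot': array([ 1.000e-04,  9.929e-01, -1.189e-01, -0.000e+00]), 'contact_force': array([0.6091, 0.1477, 0.2845]), 'gripper_width': np.float64(1.0035)} clampframe tcp [-0.1468  0.0003]
blocktop 386 z 91.3 X [-35.  -33.8 -21.2  -8.5  -7.5] Y [-42.2   0.4  43. ]
y -0.05 low(<36mm) at [(-28, 11), (-24, 14), (-16, 13), (-14, 14), (-12, 10), (74, 29), (76, 29), (78, 30), (80, 28)] lim>48 [-22, -18, -10, 164, 166, 168]
y 0 low(<36mm) at [(74, 29), (76, 30), (78, 30), (80, 31), (162, 34)] lim>48 [-8, 164, 166, 168]
y 0.05 low(<36mm) at [(-30, 14), (-26, 13), (-24, 15), (-22, 14), (-20, 14), (-16, 12), (-14, 10), (-12, 23), (-10, 13), (74, 28), (76, 28), (78, 29), (80, 27)] lim>48 [164, 166, 168]
```

View pics/top_8.png

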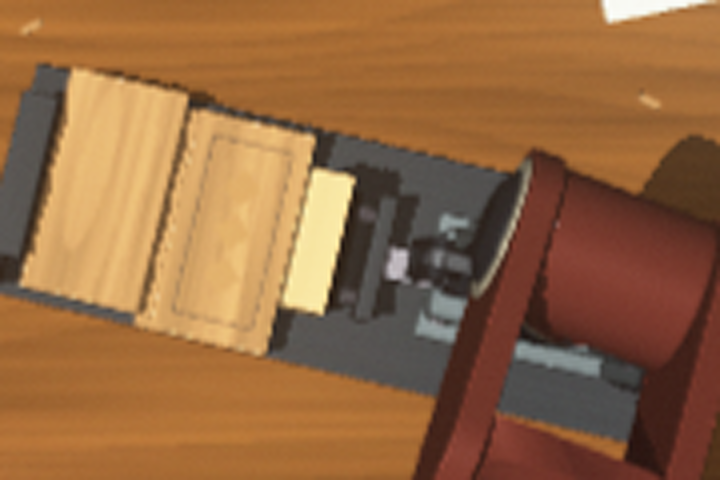

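Request:
{"api": "play_rows", "payload": {"deltas": [[[0,0,0],0],[[0,0,0],0],[[0,0,0],0],[[0,0,0],0],[[0,0,0],0]], "grip": -0.27}}

```text
time: 14.85
tool_pos: [0.4817, -0.1071, 0.0798]
tool_rot: [-0.002, 0.993, -0.119, 0.001]
contact_force: [-3.5, 7.3, 12.2]
gripper_width: 0.367
```

Request:
{"api": "play_rows", "payload": {"deltas": [[[0,0,0],0],[[0,0,0],0],[[0,0,0],0],[[0,0,0],0],[[0,0,0],0]], "grip": 1}}

```text
time: 15.48
tool_pos: [0.4803, -0.1087, 0.0772]
tool_rot: [0.0, 0.993, -0.119, -0.0]
contact_force: [-0.6, -0.1, -0.0]
gripper_width: 0.998
```

```bash
python3 look.py 9; python3 jaw.py
```

```text
{'time': np.float64(15.575), 'tool_pos': array([ 0.4803, -0.1086,  0.0773]), 'tool_rot': array([ 1.000e-04,  9.929e-01, -1.189e-01, -0.000e+00]), 'contact_force': array([ 0.5993, -0.1383, -0.1749]), 'gripper_width': np.float64(0.9987)} clampframe tcp [-0.1468  0.0004]
blocktop 380 z 91.4 X [-23.6 -22.4  -9.9   2.7   3.7] Y [-42.7   0.5  43.4]
y -0.05 low(<36mm) at [(-30, 10), (-28, 9), (-26, 12), (-24, 13), (-16, 12), (-14, 16), (-6, 16), (0, 9)] lim>48 [-22, -18, -12, 164, 166, 168]
y 0 low(<36mm) at [] lim>48 [164, 166, 168]
y 0.05 low(<36mm) at [(-30, 11), (-28, 12), (-26, 10), (-24, 11), (-22, 13), (-20, 14), (-18, 10), (-16, 16), (-14, 12), (-12, 20), (-10, 14), (-8, 11), (-4, 12), (-2, 28), (0, 13)] lim>48 [164, 166, 168]
```

View pics/top_9.png

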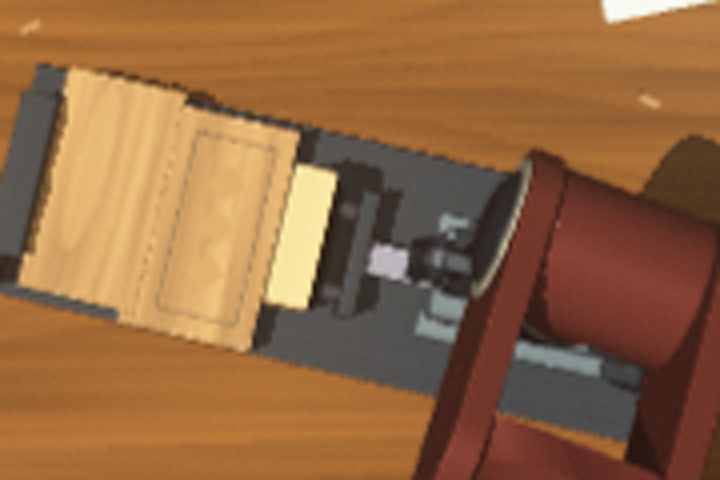

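Request:
{"api": "play_rows", "payload": {"deltas": [[[0,0,0],0],[[0,0,0],0],[[0,0,0],0],[[0,0,0],0],[[0,0,0],0]], "grip": -0.27}}

```text
time: 16.2
tool_pos: [0.4817, -0.107, 0.08]
tool_rot: [-0.002, 0.993, -0.119, 0.001]
contact_force: [-3.8, 7.2, 13.9]
gripper_width: 0.372
```

Request:
{"api": "play_rows", "payload": {"deltas": [[[0,0,0],0],[[0,0,0],0],[[0,0,0],0],[[0,0,0],0],[[0,0,0],0]], "grip": 1}}

```text
time: 16.82
tool_pos: [0.4803, -0.1087, 0.0772]
tool_rot: [0.0, 0.993, -0.119, -0.0]
contact_force: [-0.2, -0.2, -0.3]
gripper_width: 1.001
```

```bash
python3 look.py 10; python3 jaw.py
```

```text
{'time': np.float64(16.925), 'tool_pos': array([ 0.4803, -0.1086,  0.0773]), 'tool_rot': array([ 1.000e-04,  9.929e-01, -1.189e-01, -0.000e+00]), 'contact_force': array([ 0.5172, -0.7957,  0.0157]), 'gripper_width': np.float64(0.9995)} clampframe tcp [-0.1468  0.0003]
blocktop 386 z 91.4 X [-23.8 -22.3  -9.8   2.7   3.9] Y [-42.8   0.7  43.3]
y -0.05 low(<36mm) at [(-30, 13), (-28, 14), (-26, 14), (-24, 14), (-20, 16), (-16, 17), (-8, 16), (0, 15)] lim>48 [-22, -18, -14, -6, -4, 2, 164, 166, 168]
y 0 low(<36mm) at [] lim>48 [164, 166, 168]
y 0.05 low(<36mm) at [(-30, 11), (-28, 12), (-26, 11), (-24, 12), (-22, 12), (-18, 12), (-16, 33), (-14, 12), (-12, 13), (-10, 11), (-8, 13), (-4, 15), (-2, 14), (0, 13)] lim>48 [-20, 164, 166, 168]
```

View pics/top_10.png

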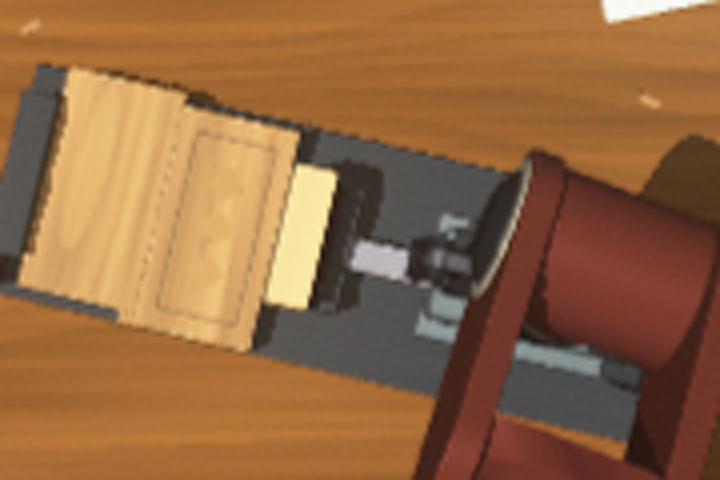

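View pics/scene_10.png

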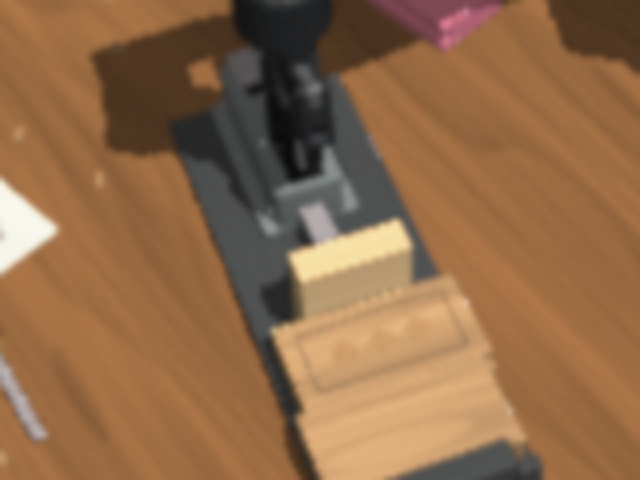

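Request:
{"api": "play_rows", "payload": {"deltas": [[[0,0,0.02],0],[[0,0,0.05],0],[[0,0,0.09],0],[[0,0,0.12],0],[[0,0,0.12],0]]}}

```text
time: 17.55
tool_pos: [0.4821, -0.1092, 0.2005]
tool_rot: [0.001, 0.993, -0.119, 0.003]
contact_force: [0.0, 0.6, 1.3]
gripper_width: 1.001
```

Request:
{"api": "play_rows", "payload": {"deltas": [[[-0.01,-0.04,0],0],[[-0.019,-0.081,0],0],[[-0.019,-0.081,0],0],[[-0.019,-0.081,0],0],[[-0.019,-0.081,0],0]], "grip": -1}}

```text
time: 18.18
tool_pos: [0.4613, -0.1884, 0.1966]
tool_rot: [-0.0, 0.993, -0.118, -0.0]
contact_force: [-0.2, -0.1, 0.6]
gripper_width: 0.0
```

```bash
python3 look.py 11; python3 jaw.py
```

```text
{'time': np.float64(18.275), 'tool_pos': array([ 0.4615, -0.1886,  0.197 ]), 'tool_rot': array([-1.000e-04,  9.930e-01, -1.181e-01, -1.000e-04]), 'contact_force': array([-1.0919,  0.0313, -0.4023]), 'gripper_width': np.float64(-0.0004)} clampframe tcp [-2.29e-01 -2.00e-04]
blocktop 384 z 91.4 X [-23.8 -22.4  -9.9   2.7   3.8] Y [-42.8   0.5  43.4]
y -0.05 low(<36mm) at [(-30, 10), (-28, 13), (-26, 11), (-24, 11), (-16, 14), (-6, 12), (0, 14)] lim>48 [-20, -14, -2, 164, 166, 168]
y 0 low(<36mm) at [] lim>48 [-28, 164, 166, 168]
y 0.05 low(<36mm) at [(-30, 11), (-28, 13), (-26, 11), (-24, 12), (-22, 11), (-20, 12), (-18, 15), (-16, 12), (-14, 13), (-12, 13), (-10, 15), (-8, 13), (-6, 12), (-4, 13), (-2, 14), (0, 15)] lim>48 [2, 164, 166, 168]
```

View pics/scene_11.png

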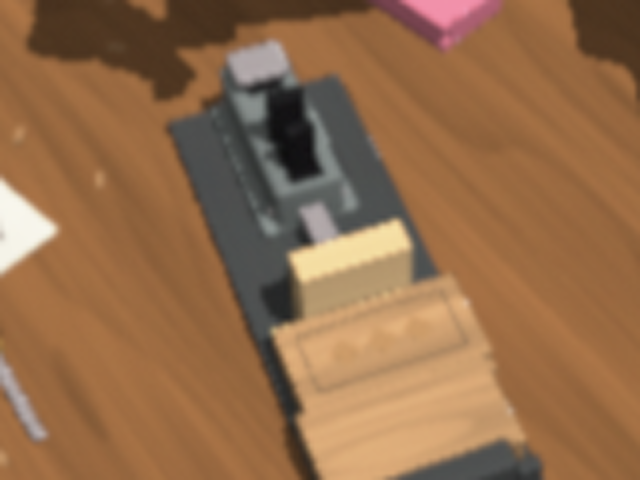

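Request:
{"api": "play_rows", "payload": {"deltas": [[[0,0,-0.03],0],[[0,0,-0.06],0],[[0,0,-0.085],0],[[0,0,-0.1],0],[[0,0,-0.105],0]]}}

```text
time: 18.9
tool_pos: [0.4611, -0.1889, 0.0915]
tool_rot: [-0.0, 0.993, -0.119, -0.001]
contact_force: [-0.3, -0.3, 0.1]
gripper_width: -0.002
```

Request:
{"api": "play_rows", "payload": {"deltas": [[[0,0,-0.005],0],[[0,0,-0.009],0],[[0,0,-0.012],0],[[0,0,-0.014],0],[[0,0,-0.015],0]]}}

```text
time: 19.52
tool_pos: [0.462, -0.1898, 0.078]
tool_rot: [0.0, 0.993, -0.119, 0.001]
contact_force: [0.1, -0.2, 4.6]
gripper_width: -0.003
```

Request:
{"api": "play_rows", "payload": {"deltas": [[[0,0,0],0],[[0,0,0],0],[[0,0,0],0],[[0,0,0],0],[[0,0,0],0]]}}

```text
time: 20.15
tool_pos: [0.462, -0.1898, 0.0777]
tool_rot: [0.0, 0.993, -0.119, 0.001]
contact_force: [4.2, -1.1, 4.5]
gripper_width: -0.001
```

Request:
{"api": "play_rows", "payload": {"deltas": [[[0,0,0],0],[[0,0,0],0],[[0,0,0],0],[[0,0,0],0],[[0,0,0],0]]}}

```text
time: 20.78
tool_pos: [0.4614, -0.1895, 0.0774]
tool_rot: [0.0, 0.993, -0.119, 0.0]
contact_force: [2.7, -1.0, 4.1]
gripper_width: -0.001
```

```bash
python3 look.py 12; python3 jaw.py
```

```text
{'time': np.float64(20.875), 'tool_pos': array([ 0.4613, -0.1895,  0.0773]), 'tool_rot': array([ 1.000e-04,  9.929e-01, -1.188e-01, -1.000e-04]), 'contact_force': array([ 3.2906, -1.533 ,  5.0644]), 'gripper_width': np.float64(-0.0042)} clampframe tcp [-0.2299 -0.0003]
blocktop 383 z 91.3 X [-23.7 -22.5 -10.    2.6   3.7] Y [-43.1   0.7  43.3]
y -0.05 low(<36mm) at [(-30, 11), (-28, 11), (-26, 11), (-24, 12), (-18, 13), (-12, 14), (-8, 12), (-6, 13), (-2, 11), (0, 17)] lim>48 [-20, -16, -14, 164, 166, 168]
y 0 low(<36mm) at [(-30, 12)] lim>48 [164, 166, 168]
y 0.05 low(<36mm) at [(-30, 11), (-28, 10), (-26, 12), (-24, 11), (-22, 15), (-20, 16), (-18, 16), (-16, 12), (-14, 12), (-12, 12), (-10, 11), (-8, 14), (-4, 13), (-2, 14), (0, 13), (168, 34)] lim>48 [2, 164, 166]
```

View pics/top_12.png

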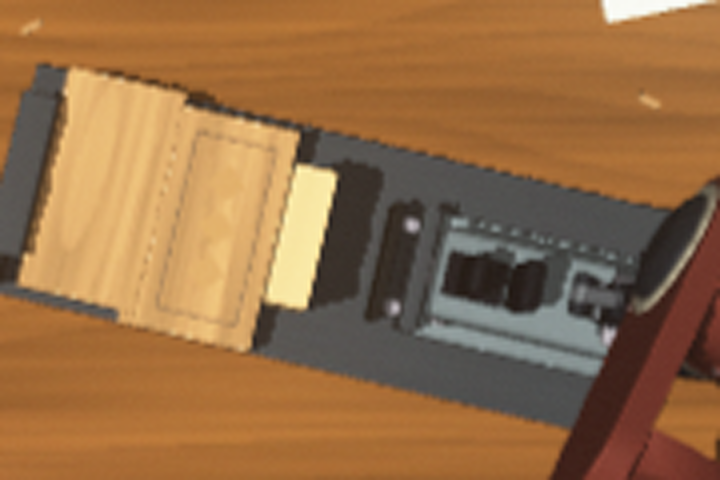

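Request:
{"api": "play_rows", "payload": {"deltas": [[[0,0,-0.001],0],[[0,0,-0.001],0],[[0,0,-0.001],0],[[0,0,-0.001],0],[[0,0,-0.001],0]]}}

```text
time: 21.5
tool_pos: [0.4613, -0.1894, 0.0763]
tool_rot: [0.0, 0.993, -0.119, -0.0]
contact_force: [2.3, -1.8, 3.5]
gripper_width: -0.002
```

Request:
{"api": "play_rows", "payload": {"deltas": [[[0,0,0],0],[[0,0,0],0],[[0,0,0],0],[[0,0,0],0],[[0,0,0],0]]}}

```text
time: 22.12
tool_pos: [0.4613, -0.1895, 0.0763]
tool_rot: [0.0, 0.993, -0.119, -0.0]
contact_force: [1.6, -1.7, 5.8]
gripper_width: 0.002
```

```bash
python3 look.py 13; python3 jaw.py|head -1; cat > pad.py <<'E'
from h import *
from m3 import cf
def f(W):
    X,Y=cf(W);Z=W[...,2]
    s=(X>-.11)&(X<-.03)&(abs(Y)<.045)&(abs(Y)>.032)&(Z>.04)&(Z<.055)
    print('jaw',s.sum(),np.round(np.percentile(X[s],[2,10,50,90,98])*1e3,1))
f(np.load('W.npy'));f(np.load('W_top.npy'))
E
python3 pad.py
```

```text
{'time': np.float64(22.225), 'tool_pos': array([ 0.4613, -0.1895,  0.0763]), 'tool_rot': array([ 0.000e+00,  9.929e-01, -1.188e-01, -1.000e-04]), 'contact_force': array([ 3.0234, -2.2056,  5.5849]), 'gripper_width': np.float64(0.0033)} clampframe tcp [-2.299e-01 -2.000e-04]
blocktop 379 z 91.6 X [-23.7 -22.4  -9.8   2.8   3.8] Y [-42.8   0.4  43.4]
jaw 54 [-94.2 -92.1 -85.  -65.1 -63.7]
jaw 51 [-98.6 -96.2 -89.9 -68.7 -67.2]
```

Request:
{"api": "play_rows", "payload": {"deltas": [[[0,0,0.01],0],[[0,0,0.03],0],[[0,0,0.07],0],[[0,0,0.11],0],[[0,0,0.15],0]]}}

```text
time: 22.85
tool_pos: [0.4597, -0.1882, 0.2259]
tool_rot: [-0.001, 0.993, -0.119, -0.002]
contact_force: [0.9, -0.2, -0.3]
gripper_width: -0.001
```

Request:
{"api": "play_rows", "payload": {"deltas": [[[0,-0.05,0],0],[[0,-0.1,0],0],[[0,-0.15,0],0],[[0,-0.15,0],0],[[0,-0.15,0],0]]}}

```text
time: 23.48
tool_pos: [0.4605, -0.3382, 0.225]
tool_rot: [-0.001, 0.993, -0.119, -0.001]
contact_force: [1.1, 0.1, 0.0]
gripper_width: 0.002
```

```bash
python3 look.py 14; python3 jaw.py; python3 pad.py; python3 - <<'E'
from h import *
im,d=grab_frame('top'); cv2.imwrite('pics/top_full14.png',im)
E
```

```text
{'time': np.float64(23.575), 'tool_pos': array([ 0.4611, -0.3378,  0.2257]), 'tool_rot': array([-8.000e-04,  9.930e-01, -1.182e-01, -7.000e-04]), 'contact_force': array([-0.6282,  0.1999, -0.0285]), 'gripper_width': np.float64(0.001)} clampframe tcp [-0.3741 -0.0351]
blocktop 379 z 91.5 X [-23.7 -22.4  -9.8   2.6   3.8] Y [-42.5   0.6  43.4]
y -0.05 low(<36mm) at [(-30, 12), (-28, 12), (-26, 10), (-24, 13), (-16, 12), (-6, 12), (0, 13)] lim>48 [-22, -18, -10, 164, 166, 168]
y 0 low(<36mm) at [(-30, 10)] lim>48 [164, 166, 168]
y 0.05 low(<36mm) at [(-30, 10), (-28, 10), (-26, 13), (-24, 12), (-22, 12), (-20, 12), (-16, 13), (-14, 13), (-12, 20), (-10, 12), (-8, 11), (-4, 10), (-2, 13), (0, 15), (2, 36)] lim>48 [164, 166, 168]
jaw 54 [-94.2 -92.1 -85.  -65.1 -63.7]
jaw 50 [-98.3 -96.7 -89.6 -69.3 -67.8]
```

View pics/top_full14.png

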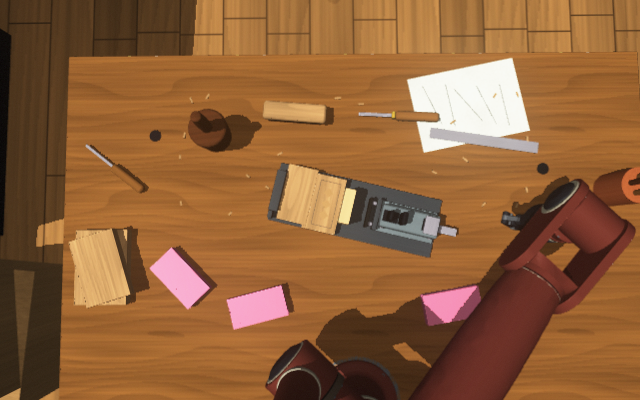

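View pics/top_14.png

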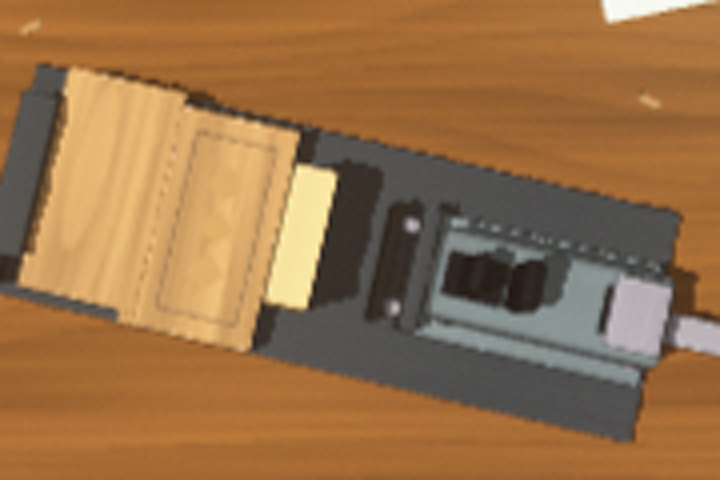

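View pics/scene_14.png

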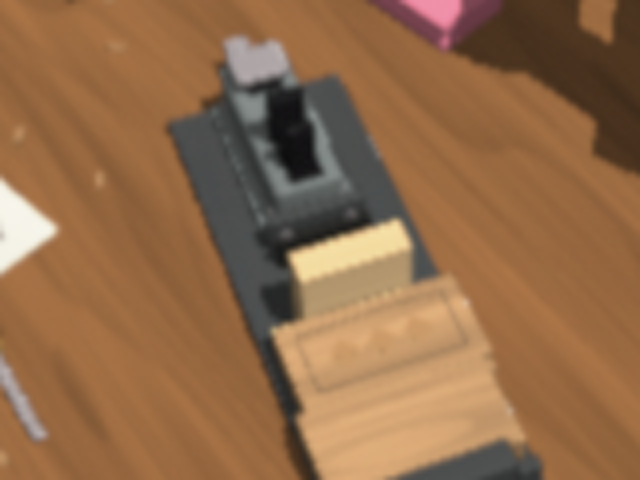

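```bash
python3 -c "
from h import *
print(ticket.job_done())"
```

```text
the job is handed in; nothing more can be done
None
```

I stood the plywood block upright in the slot, gave the trigger four full squeezes, held the release tab down until the jaw was back, and handed the job in at about 24 s of the 72 s. No verdict was reported.

What the last checks showed, all from the camera depth images:
- **Joint:** no gap shows between the boards. The fourth squeeze did not move the block or boards any further. From block face to stop the two boards span about 160 mm, which is what a shut joint gives.
- **Block:** it stands against the near board with its top 91.5 mm above the bench (92 expected), within 1 mm of the clamp's middle line.
- **Jaw:** its face is about 4 mm behind where it started, at about clamp x −66 mm, the fully back position.
- **Trigger and other tools:** the trigger looks upright, and the mallet, gouge and brush look unmoved in the top view. The arm is clear of everything.

No check failed. Clamp tightness could not be measured directly: I inferred it from the jaw plate having moved up against its pad on the last squeeze while the block stayed put.

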